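# Change the bulk spool at the line winder by sliding

## Robot

A 7-joint arm with a two-finger parallel gripper is mounted at the origin on the work surface. World frame = base frame: x ahead of the robot, y to its left, z up, the work surface at z = 0. Lengths are in m, angles in rad, forces in N, time in s.
With the tool pointing down it reaches from about 0.4 to 0.85 m from the base axis. Payload 10.4 kg.
Tool frame: the origin (TCP) lies on the mounting face of the last link; the fingertips stand 173 mm ahead of it and the grasp point (between the pads) lies 155 mm ahead of it (manip.tip_extent is the distance from the TCP to the fingertips, in m); z points along the fingers, y is the line along which they close (so a half turn about z gives the same grasp; the last joint's range is limited). The gripper opens to 85 mm and grips with 20 to 120 N. Pads are 22 mm wide; open, the fingers measure 114 mm over their backs; the gripper's body (76 mm by 85 mm) begins 54 mm behind the grasp point. The pads swing forward as they close: fully open they stand 13 mm farther back than shut.
Start: joints at [1.214, 0.332, -0.065, 1.46, 0.022, 1.35, -0.088], TCP at [0.205, -0.591, 0.405] pointing down, gripper open.
Joint ranges: [-2.6, 2.6], [-0.5, 2.12], [-1.47, 1.34], [0.16, 2.42], [-1.27, 4.41], [0.06, 2.06], [-2.6, 2.6]. Speed limits (rad/s): [2.22, 2.22, 2.79, 2.79, 3.14, 3.14, 3.14].

## Interface

Orientations are given as a unit quaternion [x, y, z, w].
In Python, from workcell import manip gives the robot as it stands.
- The arm moves only by the tool move_arm, never from a script. Its argument "plan" is one flat list of numbers, 7 for each row, row after row: the turn, a rotation vector about the tool's x, y, z in rad, then the shift along the tool's x, y, z in m, then the finger opening in m, from 0 to 0.0854. In form: [ax, ay, az, dx, dy, dz, gripper, ax, ay, az, dx, dy, dz, gripper, ...]. A call has 1 to 12 rows; each row is the pose to reach, as a shift and turn from the pose commanded when the call began, along the tool's axes at that moment; what a row does not reach only later rows make up. A row lasts 1/8 s, in which the tool goes at most 62.5 mm and 10.7 degrees, less where a joint would pass 70% of its speed; a pose out of reach is approached as far as the arm can. A call with a gripper value outside its range is refused whole. The fingers move at their own pace and stop on an object; "squeeze" is the grip in N (left out, the last holds). Time passes only in rows, so rows that repeat a pose let the fingers close. It gives the time, the measured TCP pose, the force, the opening and the grip force at its end, in the units of the state.
- manip.get_obs(): the state, without advancing time (a new reading comes with each control period).
- manip.camera(name): name is "scene" or "top" or "wrist"; returns a dict with "color" (384x512x3 uint8, red, green, blue), "fx", "fy", "cx", "cy" (pixels), "cam_to_world" (4x4, takes a point from camera to world coordinates); the wrist camera has in their place "mount" (4x4, takes a point from camera to tool coordinates, whose origin is the TCP and whose axes are the flange's). Camera axes: x right, y down, z forward; pixel columns grow to the right and rows downward; lengths in m; the calibration is good to about 2 mm. A picture is of the moment at which its call begins: read the wrist's pose just before it. There is no depth.
- manip.hand_in(): hands the job in; it is judged then, once.
Trained networks look in a picture, given as the dict that the camera call returned (one of the last four; its "shot" number tells which), for a name from the list of things; names that differ only in an ending like _2 or _b are one class to them, and where a whole thing is asked for, a point or a joint stands for the part that bears it (a point fixed in the world has none). Each returns a list of dicts, best first, with "conf" (0 to 1); they miss things now and then, are a little off and sometimes report something else, mostly with a low value. They report only what shows in the picture. A call takes as long as a camera call.
- manip.look_for(picture, label): "position" ([x, y, z] in m, in the coordinates of the camera as it stood for that picture, good to about 4 mm: the middle of the surface that is visible of it).
- manip.silhouettes(picture, label): "pixels" (384x512 bool, what is visible of it).
- manip.tip_of(picture, label): "position" ([x, y, z] in m, in the coordinates of the camera as it stood for that picture, good to about 4 mm: a listed point, or the origin of a listed thing).
The state is a dict: "clock": time; "joint_pos": joint angles; "joint_velocities": joint speeds; "tau": joint torques, N m; "position": TCP position; "ee_rot": TCP orientation; "ft_force": force on the tool from outside, world axes, zero at the start; "torque": the same for the moment, N m; "grip_width": opening from 0.0 (shut) to 1.0 (fully open); "grasp_force": force on a finger pad.
Only numpy, scipy, OpenCV 4.12 (cv2) and the standard library are available. Lean on these libraries where they do the work, as an engineer would, in place of code of your own. Each camera call takes 0.05 s, during which the arm holds its last target. There are 200 camera calls.

## Task

Slide the small empty spool off the winder's feed mark to the return mark in front of the crate, and then slide the large full spool onto the winder's feed mark. Both spools stay upright on the bench all the way, not lifted more than 8 mm, and the loose things standing about are left where they are, to within 15 mm.

Things in the scene. Friction and masses are not known exactly. Their poses are not given: they have to be found in the camera images.
- full_spool: Large full line spool standing on end: black flanges 120 mm in diameter, 5 mm thick, pale line wound out to 108 mm, 70 mm high, 0.4 to 0.8 kg. An open vertical bore 56 mm wide runs right through it; closed fingers fit in to drag it. Its origin is the centre of its underside, z up along the bore axis; round, so yaw does not matter.
- empty_spool: Smaller empty line spool standing on end: black flanges 92 mm in diameter, 5 mm thick, bare grey core 66 mm, 60 mm high, 0.1 to 0.2 kg. The same open vertical bore, 56 mm wide. Its origin is the centre of its underside, z up along the bore axis; round, so yaw does not matter.
- winder: Line winder with the feed mark: fixed; origin = centre of its flat round bench mark (a white-rimmed disc, 136 mm across). The mark is open towards -x; two steel side guides, 8 mm thick, 30 mm high, run from x=+35 to +85 mm at y=+-86 mm; behind is a grey motor box 130 (x) by 180 (y) by 121 mm high, front face at x=+85 mm, with a spindle on top (180 mm high).
- crate: Crate with the return mark: fixed; origin = centre of its flat round bench mark (a white-rimmed disc, 136 mm across). The mark is open towards -x; two steel side guides, 8 mm thick, 30 mm high, run from x=+35 to +85 mm at y=+-86 mm; behind is an open grey plastic crate 130 (x) by 180 (y) by 110 mm high, front face at x=+80 mm.
- tin: Bystander: round metal tin of sinkers, 82 mm in diameter, 58 mm high; origin at the centre of its underside. Heavy for its size.
- reel: Bystander: dark fishing reel lying on its side, all within 62 mm of its origin on the bench, 67 mm high.
- mug: Bystander: white mug, 76 mm in diameter, 85 mm high, handle on its +y side (reaching to about 75 mm from the axis); origin at the centre of its underside.
- small_spool: Bystander: small solid line spool, 64 mm in diameter, 42 mm high, no bore; origin at the centre of its underside.
- carton: Bystander: cardboard carton 100 mm (x) by 130 mm (y) by 80 mm high; origin at the centre of its underside.
- jar: Bystander: jar, 64 mm in diameter, 80 mm high; origin at the centre of its underside.
- driver: Bystander: screwdriver lying along its x axis, about 200 mm long and 26 mm thick, origin at its middle on the bench.

How it is judged:
On the way, in this order (a step that is already met when the one before it is completed fails the run):
1. The empty spool stands centred on the return mark, within 12 mm, and at rest (horizontal distance between empty_spool and crate below 0.012 m and linear speed of empty_spool below 0.02 m/s), for 0.2 s.
2. After that, the full spool stands centred on the winder's feed mark, within 12 mm, and at rest (horizontal distance between full_spool and winder below 0.012 m and linear speed of full_spool below 0.02 m/s), for 0.2 s.
At the end, for the whole second after the job is handed in: The empty spool stands upright on the return mark and the full spool upright on the winder's feed mark, each centred within 12 mm, at rest and released, the robot touching nothing (all of step 1 and all of step 2 and angle between each of empty_spool, full_spool's own z axis and vertical below 0.05 rad and contact force between each of the arm, the fingers and empty_spool below 0.1 N and contact force between each of the arm, the fingers and full_spool below 0.1 N).
It fails at once if The empty spool is lifted more than 8 mm off the bench or tipped more than 9 degrees (height (world z) of empty_spool above 0.008 m or angle between empty_spool's own z axis and vertical above 0.157 rad).
It fails at once if The full spool is lifted more than 8 mm off the bench or tipped more than 9 degrees (height (world z) of full_spool above 0.008 m or angle between full_spool's own z axis and vertical above 0.157 rad).
It fails at once if A bystander (tin, reel, mug, small spool, carton, jar or screwdriver) is moved more than 15 mm (distance of any of tin, reel, mug, small_spool, carton, jar, driver from where it was at the start of the episode above 0.015 m).
It also fails if it takes over 70 s, if anything falls off the work surface, if the arm or the gripper's body presses on something with over 40 N, if the wrist force passes 120 N, or if a joint passes its speed limit or range.

## Working session

There is one attempt and no reset: what is moved stays moved. The work goes in short steps, Python scripts to look and compute and a tool call to move; the robot and the scene stay as the last step left them, time stands still between calls to the robot, and variables do not carry over. Pictures are saved under pics/ and viewed, at most 10 in all, crops included, and the job is handed in when it is done.

Besides the shell and the picture viewer there is one more tool, called after "Request:" as name(argument=value, ...) on one line, values as JSON. move_arm: Moves the arm, as the interface text tells. Its arguments: {"type":"object","properties":{"plan":{"type":"array","items":{"type":"number"}},"squeeze":{"type":"number"}},"required":["plan"]}

```bash
mkdir -p pics
cat > h.py <<'E'
import numpy as np, cv2
from workcell import manip
from scipy.spatial.transform import Rotation as R
def w(pic,p):
    T=np.array(pic["cam_to_world"]); return T[:3,:3]@np.array(p)+T[:3,3]
def find(pic,l):
    return [(np.round(w(pic,d["position"]),3).tolist(),round(d["conf"],2)) for d in manip.tip_of(pic,l)[:2]]
E
python3 - <<'E'
from h import *
o=manip.get_obs(); print({k:np.round(v,3).tolist() for k,v in o.items()}, manip.tip_extent)
P={n:manip.camera(n) for n in("scene","top")}
cv2.imwrite("pics/a.png",P["top"]["color"][...,::-1]); cv2.imwrite("pics/b.png",P["scene"]["color"][...,::-1])
for l in "full_spool empty_spool winder crate tin reel mug small_spool carton jar driver".split():
    print(l,*[(n,find(P[n],l)) for n in P])
E
```

```text
{'clock': 0.0, 'joint_pos': [1.214, 0.333, -0.065, 1.461, 0.022, 1.35, -0.089], 'joint_velocities': [0.0, 0.001, 0.0, -0.002, -0.001, -0.002, 0.001], 'tau': [0.001, -62.545, 0.05, -39.16, 0.016, 0.01, -0.0], 'position': [0.205, -0.59, 0.404], 'ee_rot': [0.986, 0.166, -0.0, -0.001], 'ft_force': [-0.075, 0.246, -0.21], 'torque': [0.039, -0.106, -0.004], 'grasp_force': 0.0, 'grip_width': 1.001} 0.1734
full_spool ('scene', [([0.7, 0.019, 0.001], 0.78), ([0.51, 0.552, -0.001], 0.5)]) ('top', [([0.701, 0.011, -0.001], 0.95)])
empty_spool ('scene', [([0.552, 0.33, -0.001], 0.78), ([0.533, -0.549, 0.002], 0.4)]) ('top', [([0.549, 0.327, -0.0], 0.93)])
winder ('scene', [([0.549, 0.342, -0.004], 0.85)]) ('top', [([0.55, 0.344, -0.001], 0.56), ([0.428, -0.042, -0.001], 0.37)])
crate ('scene', [([0.582, -0.342, -0.002], 0.87)]) ('top', [([0.577, -0.337, -0.0], 0.76)])
tin ('scene', [([0.431, -0.046, 0.001], 0.56)]) ('top', [([0.43, -0.038, 0.001], 0.55), ([0.788, -0.032, 0.003], 0.17)])
reel ('scene', [([0.507, 0.556, -0.002], 0.8)]) ('top', [([0.51, 0.56, 0.001], 0.95)])
mug ('scene', [([0.329, -0.281, 0.001], 0.67)]) ('top', [([0.323, -0.282, 0.003], 0.63), ([0.702, 0.015, 0.002], 0.24)])
small_spool ('scene', [([0.303, 0.274, -0.003], 0.62)]) ('top', [([0.297, 0.275, -0.003], 0.58)])
carton ('scene', [([0.538, -0.554, 0.002], 0.7), ([0.578, -0.339, -0.001], 0.54)]) ('top', [([0.538, -0.549, 0.005], 0.65)])
jar ('scene', [([0.365, 0.17, -0.004], 0.88), ([0.789, -0.036, -0.0], 0.66)]) ('top', [])
driver ('scene', [([0.789, -0.038, -0.001], 0.5)]) ('top', [([0.785, -0.034, 0.006], 0.58)])
```

View pics/a.png

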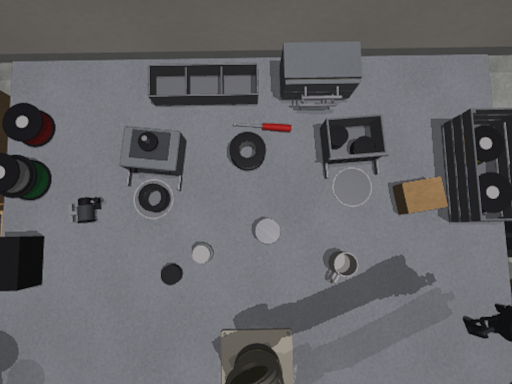

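View pics/b.png

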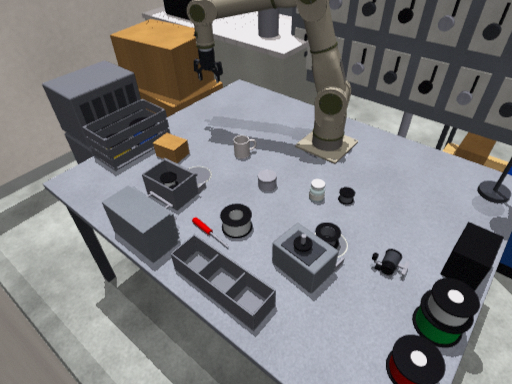

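The top view shows the empty spool on the winder ring (153,199), the full spool at (248,151) and the empty crate ring at (352,187). The tin at (267,231) and the driver at (262,127) stand either side of the drag lane. The networks agree with the picture. First I'll go above the crate mark and turn the tool so that tool x = world y and tool y = world x.

Request:
move_arm(plan=[0, 0, -1.238, 0.417, -0.12, 0, 0, 0, 0, -1.238, 0.417, -0.12, 0, 0, 0, 0, -1.238, 0.417, -0.12, 0, 0, 0, 0, -1.238, 0.417, -0.12, 0, 0, 0, 0, -1.238, 0.417, -0.12, 0, 0, 0, 0, -1.238, 0.417, -0.12, 0, 0, 0, 0, -1.238, 0.417, -0.12, 0, 0, 0, 0, -1.238, 0.417, -0.12, 0, 0, 0, 0, -1.238, 0.417, -0.12, 0, 0, 0, 0, -1.238, 0.417, -0.12, 0, 0], squeeze=20)

```text
clock: 2.45
position: [0.5585, -0.3419, 0.4048]
ee_rot: [0.708, 0.707, -0.0, 0.0]
ft_force: [0.2, 0.0, 0.1]
grip_width: 0.0
grasp_force: 0.0
```

```bash
cat >> h.py <<'E'
def wrist():
    o=manip.get_obs(); p=manip.camera("wrist")
    T=np.eye(4); T[:3,:3]=R.from_quat(o["ee_rot"]).as_matrix(); T[:3,3]=o["position"]
    p["cam_to_world"]=T@np.array(p["mount"]); return o,p
def look(labels,name=None):
    o,p=wrist(); q=manip.camera("top"); s=manip.camera("scene")
    print(o["clock"],np.round(o["position"],4),np.round(R.from_quat(o["ee_rot"]).as_matrix()[:,0],3),np.round(o["ft_force"],1),o["grip_width"])
    for l in labels: print(l,"W",find(p,l),"T",find(q,l),"S",find(s,l))
    if name: cv2.imwrite(f"pics/{name}.png",p["color"][...,::-1])
    return o,p,q,s
E
python3 - <<'E'
from h import *
o,p,q,s=look(["crate","full_spool"],"c"); print(np.round(p["mount"],3),p["fx"])
E
```

```text
2.45 [ 0.5585 -0.3419  0.4048] [ 0.002  1.    -0.001] [0.2 0.  0.1] 8.012311571940463e-05
crate W [([0.578, -0.335, -0.003], 0.91)] T [([0.573, -0.34, 0.001], 0.91)] S [([0.58, -0.343, -0.002], 0.86), ([0.325, -0.281, -0.001], 0.47)]
full_spool W [] T [([0.702, 0.011, 0.002], 0.98)] S [([0.7, 0.019, 0.002], 0.9)]
[[ 0.    -0.96  -0.282  0.071]
 [ 1.     0.    -0.    -0.   ]
 [ 0.001 -0.282  0.96   0.031]
 [ 0.     0.     0.     1.   ]] 328.4254715733364
```

View pics/c.png

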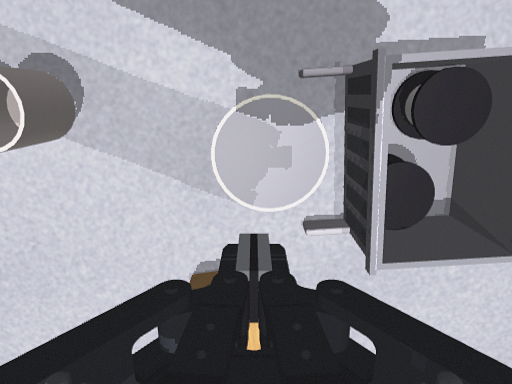

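The wrist picture shows the crate ring whole and clear, centred at about (270,153), with guides at the right. I'll fit that ring, then go over the winder.

```bash
cat >> h.py <<'E'
from scipy.optimize import least_squares
def ground(p,uv,z=0.):
    T=np.array(p["cam_to_world"]); d=np.c_[(uv[:,0]-p["cx"])/p["fx"],(uv[:,1]-p["cy"])/p["fy"],np.ones(len(uv))]@T[:3,:3].T
    return (T[:3,3]+d*((z-T[2,3])/d[:,2])[:,None])[:,:2]
def ring(p,c,r=.067,tol=.012,thr=215,z=0.,dark=False):
    g=p["color"].min(2) if not dark else p["color"].max(2)
    m=(g<thr) if dark else (g>thr)
    v,u=np.nonzero(m); xy=ground(p,np.c_[u,v].astype(float),z)
    c=np.array(c,float)
    for t in (tol,tol/2,tol/3):
        k=abs(np.hypot(*(xy-c[:2]).T)-r)<t; 
        s=least_squares(lambda q:np.hypot(*(xy[k]-q[:2]).T)-q[2],[*c[:2],r],loss="soft_l1",f_scale=.002).x; c,r=s[:2],s[2]
    return np.round(s,4),int(k.sum())
E
python3 - <<'E'
from h import *
o,p=wrist(); q=manip.camera("top")
for t in(200,220,235): print(t,ring(p,[.578,-.337],thr=t),ring(q,[.578,-.337],thr=t-60))
E
```

```text
200 (array([ 0.578 , -0.3386,  0.0675]), 1309) (array([ 0.5779, -0.3385,  0.0659]), 118)
220 (array([ 0.5765, -0.3382,  0.0659]), 931) (array([ 0.5828, -0.3417,  0.0645]), 3)
235 (array([ 0.5765, -0.3382,  0.066 ]), 715) (array([ 0.578, -0.337,  0.067]), 0)
```

Request:
move_arm(plan=[0, 0, 0, 0.642, -0.009, 0, 0, 0, 0, 0, 0.642, -0.009, 0, 0, 0, 0, 0, 0.642, -0.009, 0, 0, 0, 0, 0, 0.642, -0.009, 0, 0, 0, 0, 0, 0.642, -0.009, 0, 0, 0, 0, 0, 0.642, -0.009, 0, 0, 0, 0, 0, 0.642, -0.009, 0, 0, 0, 0, 0, 0.642, -0.009, 0, 0, 0, 0, 0, 0.642, -0.009, 0, 0, 0, 0, 0, 0.642, -0.009, 0, 0, 0, 0, 0, 0.642, -0.009, 0, 0, 0, 0, 0, 0.642, -0.009, 0, 0])

```text
clock: 4.5
position: [0.5494, 0.3024, 0.4044]
ee_rot: [0.706, 0.708, -0.0, -0.0]
ft_force: [0.7, -0.7, 0.1]
grip_width: 0.001
grasp_force: 0.0
```

Run:
```python
from h import *
o,p,q,s=look(["winder","empty_spool"],"d")
for t in(200,220,235): print(t,ring(p,[.549,.343],thr=t))
```

```text
4.5 [0.5494 0.3024 0.4044] [-0.003  1.     0.   ] [ 0.7 -0.7  0.1] 0.001161503221553476
winder W [([0.55, 0.337, 0.001], 0.79), ([0.296, 0.274, -0.002], 0.35)] T [([0.549, 0.342, -0.002], 0.96)] S [([0.553, 0.341, -0.005], 0.74)]
empty_spool W [] T [([0.549, 0.331, -0.001], 0.68)] S [([0.301, 0.27, -0.001], 0.62), ([0.548, 0.329, 0.0], 0.58)]
200 (array([0.5441, 0.3349, 0.0721]), 1749)
220 (array([0.5495, 0.3359, 0.0703]), 819)
235 (array([0.5471, 0.3407, 0.0661]), 471)
```

View pics/d.png

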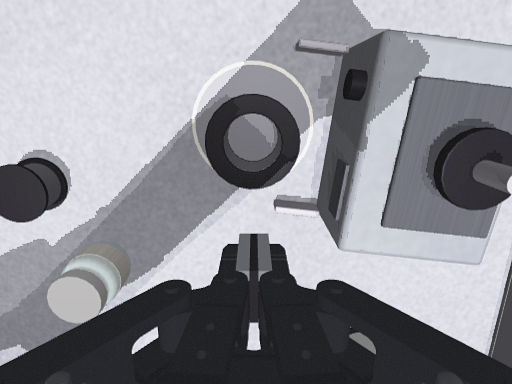

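The empty spool's top flange is centred at about (252,141), with its bore open, inside the winder ring at about (253,121). Guide ends are at (275,205) and (298,45). I'll measure the flange centre.

Run:
```python
from h import *
o,p=wrist()
print(ground(p,np.array([[252.5,141]]),.06), ground(p,np.array([[253,121.]]),0.))
for t in(45,60,75): print(ring(p,[.549,.329],r=.046,tol=.008,thr=t,z=.06,dark=True))
g=(p["color"].max(2)<70).astype(np.uint8); 
cs,h=cv2.findContours(g,cv2.RETR_CCOMP,cv2.CHAIN_APPROX_NONE)
for c in cs:
    if len(c)>80:
        (x,y),ax,a=cv2.fitEllipse(c); print(len(c),x,y,ax, ground(p,np.array([[x,y]]),.06))
```

```text
[[0.54871524 0.3294225 ]] [[0.54911742 0.34361809]]
(array([0.5487, 0.331 , 0.0426]), 740)
(array([0.5474, 0.3297, 0.0413]), 1345)
(array([0.5477, 0.3293, 0.0417]), 1503)
1454 276.48602294921875 329.0336608886719 (142.40167236328125, 507.185791015625) [[0.57586903 0.11610033]]
199 29.49280548095703 187.75372314453125 (60.30984878540039, 72.01714324951172) [[0.32697996 0.28301658]]
84 41.85931396484375 171.3909149169922 (14.31201457977295, 34.54865264892578) [[0.34229792 0.29967961]]
126 335.8590087890625 182.49900817871094 (9.46044635772705, 78.24439239501953) [[0.63116658 0.28848225]]
305 472.5975036621094 164.015380859375 (75.55784606933594, 87.22409057617188) [[0.76293974 0.30711676]]
331 250.3365478515625 138.42848205566406 (92.22283935546875, 94.57971954345703) [[0.54665669 0.33186451]]
192 250.67562866210938 140.08111572265625 (54.30375671386719, 60.86628341674805) [[0.54697616 0.33029615]]
295 398.1654968261719 144.68907165527344 (1.8019599914550781, 134.33148193359375) [[0.68815148 0.32592635]]
94 353.4214172363281 81.7785415649414 (23.869020462036133, 35.91261291503906) [[0.64040378 0.38308892]]
```

Request:
move_arm(plan=[0, 0, 0, 0.028, -0.001, 0, 0, 0, 0, 0, 0.028, -0.001, 0.04, 0, 0, 0, 0, 0.028, -0.001, 0.08, 0, 0, 0, 0, 0.028, -0.001, 0.12, 0, 0, 0, 0, 0.028, -0.001, 0.14, 0, 0, 0, 0, 0.028, -0.001, 0.155, 0, 0, 0, 0, 0.028, -0.001, 0.17, 0, 0, 0, 0, 0.028, -0.001, 0.185, 0, 0, 0, 0, 0.028, -0.001, 0.2, 0, 0, 0, 0, 0.028, -0.001, 0.212, 0, 0, 0, 0, 0.028, -0.001, 0.212, 0])

```text
clock: 6.38
position: [0.5485, 0.3293, 0.1916]
ee_rot: [0.707, 0.707, -0.001, -0.0]
ft_force: [0.1, 0.3, 0.4]
grip_width: 0.0
grasp_force: 0.0
```

Run:
```python
from h import *
look(["empty_spool"],"e")
```

```text
6.375 [0.5485 0.3293 0.1916] [-0.001  1.    -0.001] [0.1 0.3 0.4] 0.0004960947947175277
empty_spool W [([0.549, 0.334, -0.001], 0.89)] T [] S [([0.55, 0.328, -0.003], 0.81)]
```

View pics/e.png

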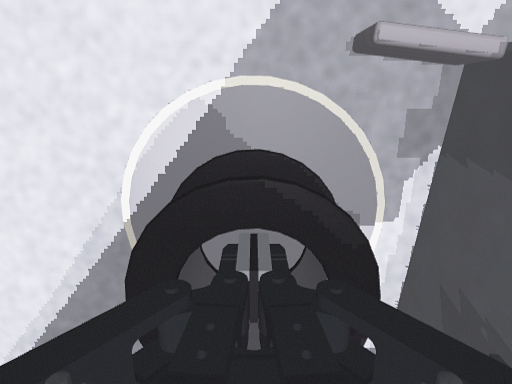

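The fingers stand in the bore, centred at about (255,260), and no force is felt. Now I'll open them gently so the spool is held centred.

Request:
move_arm(plan=[0, 0, 0, 0, 0, 0, 0.015, 0, 0, 0, 0, 0, 0, 0.02, 0, 0, 0, 0, 0, 0, 0.024, 0, 0, 0, 0, 0, 0, 0.024, 0, 0, 0, 0, 0, 0, 0.024], squeeze=20)

```text
clock: 7.3
position: [0.5483, 0.33, 0.1941]
ee_rot: [0.707, 0.708, -0.0, -0.0]
ft_force: [-7.9, -3.3, 13.5]
grip_width: 0.276
grasp_force: 14.4
```

Request:
move_arm(plan=[0, 0, 0, 0, 0, 0, 0.02, 0, 0, 0, 0, 0, 0, 0.02, 0, 0, 0, 0, 0, 0, 0.02])

```text
clock: 7.68
position: [0.549, 0.33, 0.194]
ee_rot: [0.707, 0.708, 0.001, 0.0]
ft_force: [-3.1, -1.1, 7.7]
grip_width: 0.235
grasp_force: 4.3
```

Request:
move_arm(plan=[0, 0, 0, 0, 0, 0, 0.016, 0, 0, 0, 0, 0, -0.004, 0.016, 0, 0, 0, 0, 0, -0.004, 0.016])

```text
clock: 8.05
position: [0.5489, 0.3294, 0.1969]
ee_rot: [0.707, 0.707, 0.0, 0.0]
ft_force: [-0.4, -0.3, -0.2]
grip_width: 0.188
grasp_force: 0.0
```

Request:
move_arm(plan=[0, 0, 0, 0, -0.012, 0, 0.016, 0, 0, 0, 0, -0.027, 0, 0.016, 0, 0, 0, 0, -0.042, 0, 0.016, 0, 0, 0, -0.005, -0.055, 0, 0.016, 0, 0, 0, -0.02, -0.056, 0, 0.016, 0, 0, 0, -0.04, -0.055, 0, 0.016, 0, 0, 0, -0.065, -0.052, 0, 0.016, 0, 0, 0, -0.09, -0.048, 0, 0.016, 0, 0, 0, -0.115, -0.044, 0, 0.016, 0, 0, 0, -0.14, -0.04, 0, 0.016, 0, 0, 0, -0.165, -0.035, 0, 0.016, 0, 0, 0, -0.19, -0.028, 0, 0.016])

```text
clock: 9.55
position: [0.5209, 0.1377, 0.1967]
ee_rot: [0.707, 0.707, -0.0, 0.0]
ft_force: [-0.5, 0.8, 0.4]
grip_width: 0.192
grasp_force: 0.5
```

Run:
```python
from h import *
look(["empty_spool","tin","full_spool"])
```

```text
9.55 [0.5209 0.1377 0.1967] [-0.  1. -0.] [-0.5  0.8  0.4] 0.19164455277153475
empty_spool W [] T [] S [([0.523, 0.142, -0.003], 0.88)]
tin W [] T [([0.434, -0.041, -0.001], 0.89)] S [([0.429, -0.042, 0.006], 0.7)]
full_spool W [] T [([0.7, 0.01, 0.001], 0.81)] S [([0.701, 0.021, 0.002], 0.91), ([0.43, -0.043, 0.004], 0.72)]
```

Request:
move_arm(plan=[0, 0, 0, -0.015, 0.006, 0, 0.016, 0, 0, 0, -0.04, 0.014, 0, 0.016, 0, 0, 0, -0.065, 0.022, 0, 0.016, 0, 0, 0, -0.09, 0.029, 0, 0.016, 0, 0, 0, -0.115, 0.034, 0, 0.016, 0, 0, 0, -0.14, 0.036, 0, 0.016, 0, 0, 0, -0.165, 0.036, 0, 0.016, 0, 0, 0, -0.19, 0.036, 0, 0.016, 0, 0, 0, -0.215, 0.034, 0, 0.016, 0, 0, 0, -0.24, 0.03, 0, 0.016, 0, 0, 0, -0.265, 0.025, 0, 0.016, 0, 0, 0, -0.29, 0.018, 0, 0.016])

```text
clock: 11.65
position: [0.5393, -0.1521, 0.197]
ee_rot: [0.707, 0.707, 0.0, 0.0]
ft_force: [0.3, 2.0, 1.0]
grip_width: 0.185
grasp_force: 0.8
```

Request:
move_arm(plan=[0, 0, 0, -0.02, -0.006, 0, 0.016, 0, 0, 0, -0.045, -0.014, 0, 0.016, 0, 0, 0, -0.07, -0.019, 0, 0.016, 0, 0, 0, -0.095, -0.022, 0, 0.016, 0, 0, 0, -0.12, -0.024, 0, 0.016, 0, 0, 0, -0.145, -0.024, 0, 0.016, 0, 0, 0, -0.165, -0.022, 0, 0.016, 0, 0, 0, -0.18, -0.02, 0, 0.016, 0, 0, 0, -0.186, -0.015, 0, 0.016, 0, 0, 0, -0.186, -0.01, 0, 0.016, 0, 0, 0, -0.186, -0.01, 0, 0.016])

```text
clock: 13.02
position: [0.5302, -0.3356, 0.1967]
ee_rot: [0.706, 0.708, 0.0, 0.0]
ft_force: [-0.1, -0.0, -0.2]
grip_width: 0.186
grasp_force: 0.0
```

Run:
```python
from h import *
look(["empty_spool","crate","tin"],"f")
```

```text
13.025 [ 0.5302 -0.3356  0.1967] [-0.002  1.     0.   ] [-0.1 -0.  -0.2] 0.18620119536559257
empty_spool W [] T [([0.531, -0.331, 0.001], 0.68), ([0.538, -0.547, 0.0], 0.17)] S [([0.529, -0.33, -0.003], 0.52)]
crate W [] T [([0.577, -0.338, -0.003], 0.82)] S [([0.579, -0.339, -0.004], 0.76)]
tin W [] T [([0.434, -0.04, 0.005], 0.94)] S [([0.43, -0.043, 0.0], 0.83)]
```

Request:
move_arm(plan=[0, 0, 0, 0, 0.012, 0, 0.016, 0, 0, 0, -0.001, 0.026, 0, 0.016, 0, 0, 0, -0.003, 0.038, 0, 0.016, 0, 0, 0, -0.003, 0.047, 0, 0.016, 0, 0, 0, -0.003, 0.047, 0, 0.016, 0, 0, 0, -0.003, 0.047, 0, 0.02, 0, 0, 0, -0.003, 0.047, 0, 0.021, 0, 0, 0, -0.003, 0.047, 0, 0.021])

```text
clock: 14.62
position: [0.5762, -0.3397, 0.1968]
ee_rot: [0.707, 0.707, -0.0, 0.0]
ft_force: [0.9, 0.3, -0.8]
grip_width: 0.242
grasp_force: 0.1
```

Request:
move_arm(plan=[0, 0, 0, 0, 0, 0, 0.01, 0, 0, 0, 0, 0, 0, 0, 0, 0, 0, 0, 0, 0, 0])

```text
clock: 15.0
position: [0.5765, -0.3395, 0.1967]
ee_rot: [0.707, 0.707, 0.0, 0.0]
ft_force: [-0.7, 0.3, -1.6]
grip_width: 0.0
grasp_force: 0.0
```

Run:
```python
from h import *
o,p,q,s=look(["empty_spool","crate"],"g")
print(ring(p,[.577,-.338],thr=200))
```

```text
15.0 [ 0.5765 -0.3395  0.1967] [-0.001  1.    -0.   ] [-0.7  0.3 -1.6] 0.0001448049231855102
empty_spool W [([0.574, -0.339, -0.001], 0.75)] T [([0.575, -0.341, -0.007], 0.6), ([0.576, -0.339, -0.004], 0.54)] S [([0.576, -0.344, -0.003], 0.47), ([0.3, 0.272, -0.001], 0.32)]
crate W [([0.58, -0.338, -0.002], 0.85), ([0.575, -0.338, 0.001], 0.51)] T [([0.577, -0.337, -0.002], 0.97)] S [([0.58, -0.341, -0.003], 0.92), ([0.326, -0.283, 0.004], 0.74)]
(array([ 0.575 , -0.3443,  0.0719]), 5087)
```

View pics/g.png

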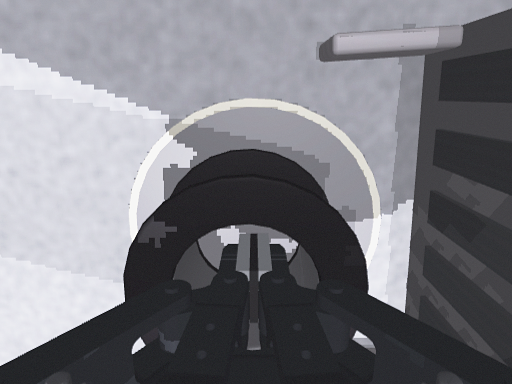

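The spool sits centred in the crate ring to within a few mm: flange centre column 246, ring centre column 254. I'll lift straight up and check.

Request:
move_arm(plan=[0, 0, 0, 0, 0, -0.02, 0, 0, 0, 0, 0, 0, -0.05, 0, 0, 0, 0, 0, 0, -0.1, 0, 0, 0, 0, 0, 0, -0.15, 0, 0, 0, 0, 0, 0, -0.2, 0, 0, 0, 0, 0, 0, -0.2, 0])

```text
clock: 16.2
position: [0.5771, -0.3392, 0.4034]
ee_rot: [0.707, 0.707, 0.001, 0.004]
ft_force: [-0.2, 0.7, 0.0]
grip_width: 0.001
grasp_force: 0.0
```

Run:
```python
from h import *
o,p,q,s=look(["empty_spool","crate"],"i")
g=(p["color"].max(2)<70).astype(np.uint8)
for c in cv2.findContours(g,cv2.RETR_CCOMP,cv2.CHAIN_APPROX_NONE)[0]:
    if len(c)>80:
        (x,y),ax,a=cv2.fitEllipse(c); G=ground(p,np.array([[x,y]]),.06)[0]
        if np.hypot(*(G-[.577,-.338]))<.03: print(len(c),x,y,ax,G)
print(ring(p,[.577,-.338],thr=200))
```

```text
16.2 [ 0.5771 -0.3392  0.4034] [-0.001  1.    -0.004] [-0.2  0.7  0. ] 0.001196765244827623
empty_spool W [] T [([0.577, -0.341, -0.002], 0.73)] S [([0.576, -0.338, -0.003], 0.73)]
crate W [([0.577, -0.338, -0.002], 0.6)] T [([0.578, -0.341, -0.002], 0.76)] S [([0.579, -0.341, -0.003], 0.72)]
385 247.10003662109375 167.04367065429688 (54.80757522583008, 58.4813346862793) [ 0.57313666 -0.33696029]
334 245.61277770996094 173.24807739257812 (92.0678482055664, 100.25914001464844) [ 0.57165849 -0.34314941]
(array([ 0.5763, -0.3425,  0.0694]), 2091)
```

Request:
move_arm(plan=[0, 0, 0, 0.33, 0.124, 0, 0, 0, 0, 0, 0.33, 0.124, 0, 0, 0, 0, 0, 0.33, 0.124, 0, 0, 0, 0, 0, 0.33, 0.124, 0, 0, 0, 0, 0, 0.33, 0.124, 0, 0, 0, 0, 0, 0.33, 0.124, 0, 0, 0, 0, 0, 0.33, 0.124, 0, 0, 0, 0, 0, 0.33, 0.124, 0, 0])

```text
clock: 17.65
position: [0.7001, -0.0101, 0.3963]
ee_rot: [0.707, 0.707, -0.0, 0.0]
ft_force: [0.2, -0.6, -0.3]
grip_width: 0.0
grasp_force: 0.0
```

Run:
```python
from h import *
o,p,q,s=look(["full_spool","driver","winder","tin"],"j")
for t in(120,150,180): print(ring(q,[.549,.343],thr=t))
g=(p["color"].max(2)<70).astype(np.uint8)
for c in cv2.findContours(g,cv2.RETR_CCOMP,cv2.CHAIN_APPROX_NONE)[0]:
    if len(c)>80:
        (x,y),ax,a=cv2.fitEllipse(c); G=ground(p,np.array([[x,y]]),.07)[0]
        if np.hypot(*(G-[.7,.015]))<.05: print(len(c),x,y,ax,G)
```

```text
17.65 [ 0.7001 -0.0101  0.3963] [-0.001  1.    -0.001] [ 0.2 -0.6 -0.3] 9.842374268298473e-05
full_spool W [] T [([0.702, 0.013, 0.001], 0.89)] S [([0.699, 0.021, 0.002], 0.8)]
driver W [([0.791, -0.034, -0.0], 0.73)] T [] S [([0.788, -0.036, -0.003], 0.49), ([0.574, -0.342, -0.001], 0.4)]
winder W [] T [([0.55, 0.339, -0.004], 0.71)] S [([0.551, 0.346, -0.006], 0.97)]
tin W [([0.435, -0.042, 0.0], 0.61)] T [([0.432, -0.04, -0.0], 0.86)] S [([0.43, -0.044, 0.003], 0.75), ([0.575, -0.339, 0.0], 0.25)]
(array([0.5495, 0.3413, 0.0666]), 285)
(array([0.5491, 0.3406, 0.0657]), 15)
(array([0.549, 0.343, 0.067]), 0)
101 267.07293701171875 197.10711669921875 (11.933036804199219, 38.72987747192383) [ 0.7122698  -0.03181005]
573 254.3667755126953 130.20870971679688 (106.6291732788086, 131.09646606445312) [0.70018028 0.03055651]
178 252.06826782226562 143.48353576660156 (62.359561920166016, 63.20439529418945) [0.69813118 0.01874654]
```

View pics/j.png

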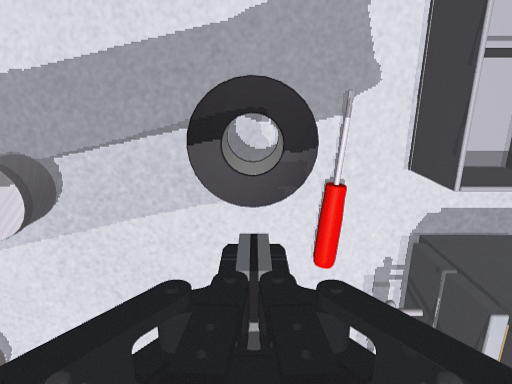

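The full spool's bore is at about (252,142) with the driver clear to its right, at columns 315-350. The networks and the fit put the bore at (0.699, 0.018). I'll go down into it.

Request:
move_arm(plan=[0, 0, 0, 0.028, -0.001, 0, 0, 0, 0, 0, 0.028, -0.001, 0.04, 0, 0, 0, 0, 0.028, -0.001, 0.08, 0, 0, 0, 0, 0.028, -0.001, 0.11, 0, 0, 0, 0, 0.028, -0.001, 0.13, 0, 0, 0, 0, 0.028, -0.001, 0.145, 0, 0, 0, 0, 0.028, -0.001, 0.16, 0, 0, 0, 0, 0.028, -0.001, 0.175, 0, 0, 0, 0, 0.028, -0.001, 0.19, 0, 0, 0, 0, 0.028, -0.001, 0.19, 0])

```text
clock: 19.65
position: [0.6987, 0.0185, 0.2052]
ee_rot: [0.707, 0.707, -0.001, -0.001]
ft_force: [0.3, -0.3, 0.4]
grip_width: 0.002
grasp_force: 0.0
```

Request:
move_arm(plan=[0, 0, 0, 0, 0, 0, 0.01, 0, 0, 0, 0, 0, 0, 0.016, 0, 0, 0, 0, 0, 0, 0.016, 0, 0, 0, 0, 0, 0, 0.016])

```text
clock: 20.15
position: [0.6992, 0.0186, 0.207]
ee_rot: [0.707, 0.707, 0.0, 0.0]
ft_force: [-0.0, -0.1, -0.4]
grip_width: 0.189
grasp_force: 0.0
```

Request:
move_arm(plan=[0, 0, 0, 0.003, -0.008, 0, 0.016, 0, 0, 0, 0.01, -0.022, 0, 0.016, 0, 0, 0, 0.022, -0.038, 0, 0.016, 0, 0, 0, 0.038, -0.056, 0, 0.016, 0, 0, 0, 0.056, -0.075, 0, 0.016, 0, 0, 0, 0.074, -0.093, 0, 0.016, 0, 0, 0, 0.092, -0.112, 0, 0.016, 0, 0, 0, 0.109, -0.13, 0, 0.016, 0, 0, 0, 0.126, -0.148, 0, 0.016, 0, 0, 0, 0.142, -0.166, 0, 0.016, 0, 0, 0, 0.157, -0.184, 0, 0.016, 0, 0, 0, 0.17, -0.198, 0, 0.016])

```text
clock: 21.65
position: [0.4999, 0.1893, 0.2068]
ee_rot: [0.707, 0.708, 0.0, 0.0]
ft_force: [3.1, -3.2, 1.6]
grip_width: 0.187
grasp_force: 2.2
```

Run:
```python
from h import *
look(["full_spool","winder","jar","driver","empty_spool"])
```

```text
21.65 [0.4999 0.1893 0.2068] [-0.001  1.    -0.   ] [ 3.1 -3.2  1.6] 0.18740439141712723
full_spool W [([0.499, 0.179, 0.004], 0.71)] T [([0.498, 0.174, 0.002], 0.63)] S [([0.5, 0.184, 0.004], 0.75)]
winder W [] T [([0.327, -0.283, 0.002], 0.55)] S [([0.551, 0.342, -0.003], 0.6)]
jar W [] T [] S []
driver W [] T [([0.788, -0.033, 0.001], 0.6)] S [([0.791, -0.035, -0.001], 0.51)]
empty_spool W [] T [([0.577, -0.341, -0.002], 0.73), ([0.433, -0.04, 0.001], 0.55)] S [([0.575, -0.343, 0.002], 0.84)]
```

Request:
move_arm(plan=[0, 0, 0, 0.02, -0.01, 0, 0.016, 0, 0, 0, 0.042, -0.018, 0, 0.016, 0, 0, 0, 0.065, -0.024, 0, 0.016, 0, 0, 0, 0.088, -0.026, 0, 0.016, 0, 0, 0, 0.11, -0.026, 0, 0.016, 0, 0, 0, 0.132, -0.026, 0, 0.016, 0, 0, 0, 0.15, -0.026, 0, 0.016, 0, 0, 0, 0.16, -0.024, 0, 0.016, 0, 0, 0, 0.163, -0.022, 0, 0.016, 0, 0, 0, 0.163, -0.022, 0, 0.016])

```text
clock: 23.8
position: [0.4787, 0.3517, 0.2067]
ee_rot: [0.707, 0.708, 0.0, -0.0]
ft_force: [-1.8, 0.2, 0.8]
grip_width: 0.186
grasp_force: 1.3
```

Run:
```python
from h import *
o,p,q,s=look(["full_spool","winder","jar","small_spool"],"k")
for t in(120,150): print(ring(q,[.549,.342],thr=t))
for t in(150,180,200,220): print(ring(p,[.549,.342],thr=t))
```

```text
23.8 [0.4787 0.3517 0.2067] [-0.001  1.     0.001] [-1.8  0.2  0.8] 0.1863117723771364
full_spool W [([0.478, 0.341, 0.004], 0.67)] T [([0.481, 0.335, 0.003], 0.96)] S [([0.481, 0.342, -0.0], 0.61)]
winder W [] T [([0.548, 0.344, -0.0], 0.97)] S [([0.549, 0.346, -0.003], 0.72)]
jar W [] T [([0.362, 0.166, -0.002], 0.81)] S [([0.369, 0.173, -0.003], 0.83)]
small_spool W [] T [] S []
(array([0.549 , 0.3411, 0.0668]), 150)
(array([0.5489, 0.3408, 0.066 ]), 12)
(array([0.5482, 0.3446, 0.0685]), 5741)
(array([0.5511, 0.3418, 0.0661]), 4283)
(array([0.5529, 0.3406, 0.0677]), 4244)
(array([0.5499, 0.3421, 0.0702]), 3239)
```

View pics/k.png

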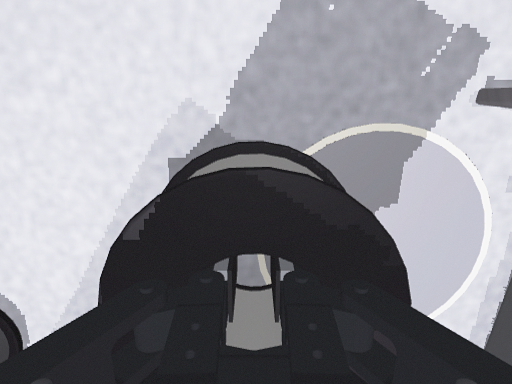

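The full spool stands ahead of the mark. The ring's right half shows at (385,125)-(490,215), and both guides are clear of the path. I'll slide it in along +x, centre it by opening, then close the fingers.

Request:
move_arm(plan=[0, 0, 0, -0.001, 0.01, 0, 0.016, 0, 0, 0, -0.003, 0.025, 0, 0.016, 0, 0, 0, -0.005, 0.04, 0, 0.016, 0, 0, 0, -0.007, 0.054, 0, 0.016, 0, 0, 0, -0.008, 0.065, 0, 0.016, 0, 0, 0, -0.008, 0.071, 0, 0.016, 0, 0, 0, -0.008, 0.071, 0, 0.016, 0, 0, 0, -0.008, 0.071, 0, 0.02, 0, 0, 0, -0.008, 0.071, 0, 0.022, 0, 0, 0, -0.008, 0.071, 0, 0.022, 0, 0, 0, -0.008, 0.071, 0, 0.022])

```text
clock: 25.92
position: [0.5496, 0.3435, 0.2067]
ee_rot: [0.707, 0.708, -0.0, -0.0]
ft_force: [-2.4, 0.3, -1.1]
grip_width: 0.256
grasp_force: 1.3
```

Run:
```python
from h import *
o,p,q,s=look(["full_spool","winder"],"l")
for t in(120,140): print(ring(q,[.549,.342],thr=t))
```

```text
25.925 [0.5496 0.3435 0.2067] [-0.001  1.    -0.   ] [-2.4  0.3 -1.1] 0.2556286102993128
full_spool W [] T [([0.548, 0.339, -0.001], 0.67)] S [([0.547, 0.346, 0.003], 0.81)]
winder W [([0.554, 0.337, 0.002], 0.87)] T [] S [([0.549, 0.345, -0.003], 0.97), ([0.578, -0.342, -0.003], 0.33)]
(array([0.5364, 0.3589, 0.087 ]), 76)
(array([0.5501, 0.34  , 0.0652]), 23)
```

Centred to within a few mm. I'll close, lift out and check from above.

Request:
move_arm(plan=[0, 0, 0, 0, 0, 0, 0.01, 0, 0, 0, 0, 0, 0, 0, 0, 0, 0, 0, 0, 0, 0, 0, 0, 0, 0, 0, 0, 0, 0, 0, 0, 0, 0, -0.02, 0, 0, 0, 0, 0, 0, -0.05, 0, 0, 0, 0, 0, 0, -0.1, 0, 0, 0, 0, 0, 0, -0.15, 0, 0, 0, 0, 0, 0, -0.2, 0, 0, 0, 0, 0, 0, -0.2, 0])

```text
clock: 27.62
position: [0.5496, 0.3444, 0.413]
ee_rot: [0.707, 0.708, 0.004, 0.001]
ft_force: [-0.3, 0.7, -0.7]
grip_width: -0.002
grasp_force: 0.0
```

Run:
```python
from h import *
o,p,q,s=look(["full_spool","winder","empty_spool","crate","tin","jar","driver","mug"])
v=np.hstack([p["color"],cv2.resize(q["color"][100:300,100:400],(288,192)).repeat(1,0) if 0 else cv2.resize(q["color"],(288,384))]); cv2.imwrite("pics/m.png",v[...,::-1])
```

```text
27.625 [0.5496 0.3444 0.413 ] [-0.001  1.     0.005] [-0.3  0.7 -0.7] -0.0015228874769380527
full_spool W [] T [([0.549, 0.336, -0.001], 0.69)] S [([0.549, 0.345, 0.002], 0.77)]
winder W [([0.549, 0.338, 0.0], 0.78)] T [([0.547, 0.345, -0.002], 0.57), ([0.536, -0.549, 0.005], 0.26)] S [([0.551, 0.341, -0.001], 0.82), ([0.508, 0.554, 0.001], 0.63)]
empty_spool W [] T [([0.578, -0.342, -0.004], 0.65)] S [([0.574, -0.344, 0.0], 0.58), ([0.328, -0.282, 0.003], 0.44)]
crate W [] T [] S [([0.581, -0.339, -0.001], 0.8), ([0.432, -0.044, 0.003], 0.17)]
tin W [] T [([0.55, 0.342, -0.004], 0.68), ([0.435, -0.039, 0.002], 0.61)] S []
jar W [([0.361, 0.17, 0.006], 0.94)] T [([0.364, 0.166, -0.001], 0.52)] S [([0.369, 0.171, -0.001], 0.56)]
driver W [] T [([0.789, -0.03, 0.002], 0.84)] S [([0.548, 0.345, -0.002], 0.5), ([0.79, -0.036, 0.001], 0.44)]
mug W [] T [([0.326, -0.282, 0.002], 0.69), ([0.579, -0.341, -0.004], 0.39)] S [([0.326, -0.284, 0.0], 0.74), ([0.576, -0.34, -0.002], 0.62)]
```

View pics/m.png

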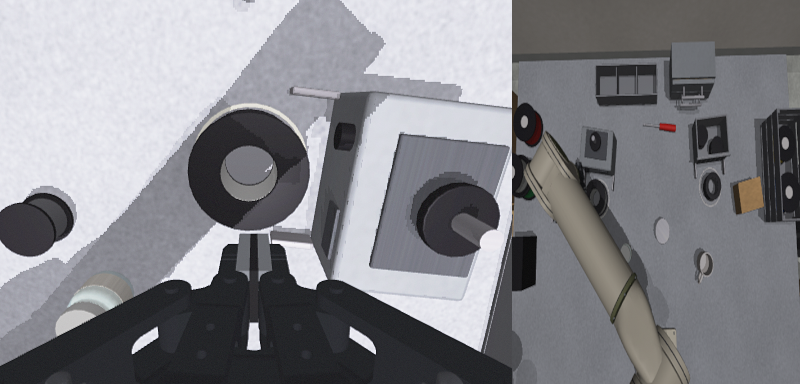

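The full spool covers the feed mark, with its flange centre at about (248,170) and ring rim showing at the far side from parallax. The empty spool is in the crate's ring and the bystanders are unmoved. One more numeric check before I hand in.

Run:
```python
from h import *
o,p=wrist()
print(o["position"], p["cx"], ground(p,np.array([[248.5,170.]]),.07))
im=p["color"].max(2)
g=(im<90).astype(np.uint8)
for c in cv2.findContours(g,cv2.RETR_CCOMP,cv2.CHAIN_APPROX_NONE)[0]:
    if len(c)>80:
        (x,y),ax,a=cv2.fitEllipse(c); G=ground(p,np.array([[x,y]]),.07)[0]
        if np.hypot(*(G-[.549,.342]))<.03: print(len(c),x,y,ax,G)
```

```text
[0.54975983 0.34350075 0.40671146] 253.39498872153163 [[0.54447411 0.34579129]]
115 251.03854370117188 158.97494506835938 (48.9432258605957, 49.33704376220703) [0.54690236 0.356442  ]
346 250.45436096191406 168.58615112304688 (121.57088470458984, 122.79011535644531) [0.54633903 0.34717075]
167 250.7288055419922 172.02090454101562 (57.507137298583984, 58.42961502075195) [0.5465969  0.34382014]
```

```bash
python3 -c "
from workcell import manip; print(manip.hand_in())"
```

```text
the job is handed in; nothing more can be done
None
```

I slid the empty spool onto the return mark and the full spool onto the winder's feed mark, each within about 5 mm of centre by my camera measurements. The bystanders I rechecked had not moved, and I handed in at about 28 s; the hand-in gave no verdict.

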